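# Roll the drinks can into its dock and bar it in

## Robot

A 7-joint arm with a two-finger parallel gripper is mounted at the origin on the work surface. World frame = base frame: x ahead of the robot, y to its left, z up, the work surface at z = 0. Lengths are in m, angles in rad, forces in N, time in s.
With the tool pointing down it reaches from about 0.4 to 0.85 m from the base axis. Payload 10.4 kg.
Tool frame: the origin (TCP) lies midway between the tips of the shut fingers; the grasp point (between the pads) lies 19 mm behind it (ctrl.grip_depth is the distance from the TCP to the grasp point, in m); z points along the fingers, y is the line along which they close (so a half turn about z gives the same grasp; the last joint's range is limited). The gripper opens to 85 mm and grips with 20 to 120 N. Pads are 22 mm wide; open, the fingers measure 114 mm over their backs; the gripper's body (76 mm by 85 mm) begins 54 mm behind the grasp point. The pads swing forward as they close: fully open they stand 13 mm farther back than shut.
Start: joints at [-1.307, 0.332, -0.065, 1.46, 0.022, 1.35, -0.088], TCP at [0.177, 0.599, 0.231] pointing down, gripper open.
Joint ranges: [-2.6, 2.6], [-0.5, 2.12], [-1.47, 1.34], [0.16, 2.42], [-1.27, 4.41], [0.06, 2.06], [-2.6, 2.6]. Speed limits (rad/s): [2.22, 2.22, 2.79, 2.79, 3.14, 3.14, 3.14].

## Interface

Orientations are given as a unit quaternion [x, y, z, w].
In Python, from rig import ctrl gives the robot as it stands.
- The arm moves only by the tool drive_tool, never from a script. Its arguments are lists of equal length, an entry for each row: "delta_rot": the turn, a rotation vector about the tool's x, y, z in rad, a list of three; "travel": the shift along the tool's x, y, z in m, a list of three; "gripper": the opening, from -1 (shut) to 1 (fully open). A call has 1 to 12 rows; each row is the pose to reach, as a shift and turn from the pose commanded when the call began, along the tool's axes at that moment; what a row does not reach only later rows make up. A row lasts 1/10 s, in which the tool goes at most 50 mm and 8.59 degrees, less where a joint would pass 70% of its speed; a pose out of reach is approached as far as the arm can. A call with a gripper value outside its range is refused whole. The fingers move at their own pace and stop on an object; the grip force is fixed at half the most. Time passes only in rows, so rows that repeat a pose let the fingers close. It gives the time, the measured TCP pose, the force, the opening and the grip force at its end, in the units of the state.
- ctrl.get_obs(): the state, without advancing time (a new reading comes with each control period).
- ctrl.get_image(name): name is "scene" or "side" or "wrist"; returns (picture, depth): 400x640x3 uint8, red, green, blue; 400x640 float32, m along the optical axis (not along the pixel's ray), 0 where there is no reading.
- ctrl.calibration(name): a dict with "camera_matrix" (3x3 intrinsics, pixels), "k1" (the pictures are not rectified: a ray, as slopes to the right and down, at radius r is drawn at 1 + k1 r^2 times it, then the intrinsics apply), "rvec" (rotation vector, rad) and "tvec" (3), from world to camera coordinates, as OpenCV has them. Camera axes: x right, y down, z forward; pixel columns grow to the right and rows downward; lengths in m; the calibration is good to about 2 mm. A picture is of the moment at which its call begins: read the wrist's pose just before it. calibration takes no time and is no camera call; for the wrist camera it gives the pose at the moment of the call.
- ctrl.hand_in(): hands the job in; it is judged then, once.
The state is a dict: "time": time; "joint_positions": joint angles; "dq": joint speeds; "effort": joint torques, N m; "position": TCP position; "tcp_rot": TCP orientation; "force": force on the tool from outside, world axes, zero at the start; "ft_torque": the same for the moment, N m; "width": finger opening in m; "grip_force": force on a finger pad.
Only numpy, scipy, OpenCV 4.12 (cv2) and the standard library are available. Lean on these libraries where they do the work, as an engineer would, in place of code of your own. Each camera call takes 0.05 s, during which the arm holds its last target. There are 200 camera calls.

## Task

Roll the loose can along the table into the open mouth of the wooden can dock until it meets the back board; keep it lying on the table, do not lift it. Then take the wooden bar that is long enough to span the dock and gently lay it flat across the two side walls, in their notches and evenly centred, so that the can cannot roll out again. Leave the shorter bar and everything else on the table where they are.

Things in the scene. Friction and masses are not known exactly. Their poses are not given: they have to be found in the camera images.
- dock: Brown wooden can dock fixed to the table, no floor, 182 mm wide (x), 57 mm high. Origin on the table, mid-width. Side walls 16 mm thick, inner faces at x = -75 and +75, run from the open mouth at y = -85 (facing -y) to y = +70 mm. Back board's inner face at y = +56 mm; a can against it has its centre at y = +23. Each wall has a notch in its top for the bar.
- notch0 (a point): Centre of the notch floor in the dock's wall on its -x side, at dock x = -83, y = -42, z = 45 mm. The notch is 46 mm wide along dock y (y = -65 to -19), with lips 12 mm high on both sides, and open along dock x. Its axes are the dock's.
- notch1 (a point): The same in the wall on the dock's +x side, at dock x = +83, y = -42, z = 45 mm.
- can: Plain small aluminium drinks can lying on its side in front of the dock's mouth, 66 mm in diameter, 92 mm long, about 0.25 kg, closed and rigid. Origin at its centre, 33 mm over the table; its x axis runs along its length (y and z turn as it rolls).
- long_bar: Long bar of pale wood, 200 mm long (x), 36 mm wide (y), 12 mm thick, about 0.16 kg, with a grip block on the middle of its upper face: 70 mm along x, 18 mm wide along y, 34 mm high, so 46 mm high in all. Origin at the centre of its underside, z up. It lies on the table at the left or right of the dock.
- short_bar: Shorter bar, otherwise alike (125 x 36 x 12 mm with the same grip block), too short to span the dock: leave it. Origin at the centre of its underside.
- phone: Black phone lying flat, 150 x 72 x 8 mm, bystander. Origin at the centre of its underside.
- water_bottle: Clear upright water bottle, 64 mm in diameter, 200 mm high, bystander. Origin at the centre of its underside.
- tumbler: Clear tumbler, 72 mm in diameter at the rim, 100 mm high, bystander. Origin at the centre of its underside.
- sauce_jar: Amber jar with a steel cap, 62 mm in diameter, 80 mm high, bystander. Origin at the centre of its underside.
Mind the look-alikes: they are no part of the job. Leave any black or green look-alike of the can alone. Leave any blue look-alike of the long_bar alone.

How it is judged:
By the outcome, as a careful person would: the job done as asked, in the order asked, and still so for the second after the job is handed in, with the robot touching nothing.
It also fails if it takes over 72 s, if anything falls off the work surface, if the arm or the gripper's body presses on something with over 40 N, if the wrist force passes 120 N, or if a joint passes its speed limit or range.

## Working session

There is one attempt and no reset: what is moved stays moved. The work goes in short steps, Python scripts to look and compute and a tool call to move; the robot and the scene stay as the last step left them, time stands still between calls to the robot, and variables do not carry over. Pictures are saved under pics/ and viewed, at most 10 in all, crops included, and the job is handed in when it is done.

Besides the shell and the picture viewer there is one more tool, called after "Emit:" as name(argument=value, ...), one argument or row to a line, values as JSON. drive_tool: Moves the arm, as the interface text tells. Its arguments: {"type":"object","properties":{"delta_rot":{"type":"array","items":{"type":"array","items":{"type":"number"}}},"travel":{"type":"array","items":{"type":"array","items":{"type":"number"}}},"gripper":{"type":"array","items":{"type":"number"}}},"required":["delta_rot","travel","gripper"]}

```bash
mkdir -p pics; cat > h.py <<'E'
import numpy as np,cv2
from rig import ctrl
def cap(n,f):
    c=ctrl.calibration(n); im,d=ctrl.get_image(n)
    np.savez('pics/'+f+'.npz',im=im,d=d,K=c['camera_matrix'],k1=c['k1'],r=c['rvec'],t=c['tvec'])
    cv2.imwrite('pics/'+f+'.png',im[:,:,::-1]); return im,d
def load(f):
    z=np.load('pics/'+f+'.npz'); return z
def cloud(f):
    z=load(f); h,w=z['d'].shape
    K=z['K'];k1=float(z['k1'])
    uv=np.stack(np.meshgrid(np.arange(w),np.arange(h)),-1).reshape(-1,1,2).astype(float)
    p=cv2.undistortPoints(uv,K,np.array([k1,0,0,0,0.])).reshape(h,w,2)
    ray=np.dstack([p,np.ones((h,w))]); R=cv2.Rodrigues(z['r'])[0]; t=z['t'].ravel()
    return (ray*z['d'][...,None]-t)@R, ray@R, -R.T@t
def onplane(f,u,v,zz):
    _,r,o=cloud(f); r=r[v,u]; return o+r*(zz-o[2])/r[2]
E
python3 - <<'E'
from h import *
for n in ['scene','side']:cap(n,n+'0')
o=ctrl.get_obs();print(o['position'],o['tcp_rot'],o['time'],o['width'],ctrl.grip_depth)
for n in ['scene','side']:print(cloud(n+'0')[2])
E
```

```text
[0.17671792 0.5991404  0.23060048] [ 1.42906831e-01  9.89735942e-01 -6.31673790e-04 -6.38542358e-05] 0.1 0.08510883819685537 0.0187
[1.26538108 0.55872676 1.20208391]
[-0.10844944 -1.01161606  0.99484057]
```

View pics/scene0.png

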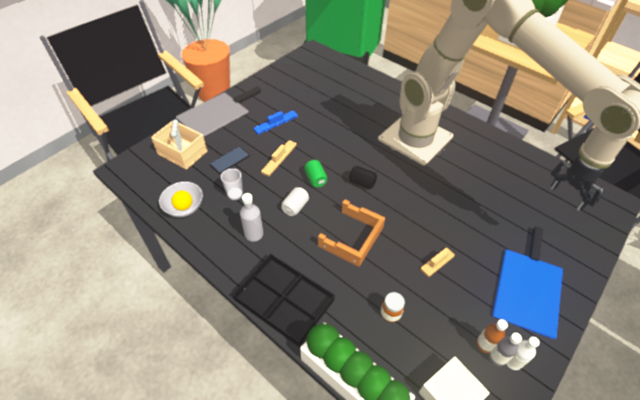

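View pics/side0.png

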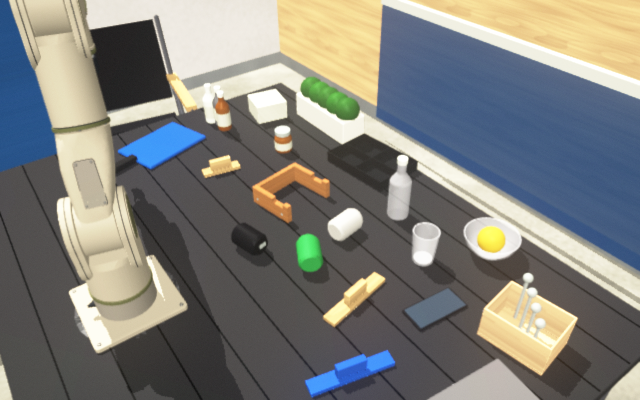

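Scene: white can at (295,201), dock at (352,232) with its mouth toward the can, long pale bar at (279,157), short bar at (437,262). The green and black cans and the blue bar are look-alikes. Next I'll build a metric top-down map.

```bash
cat >> h.py <<'E'
def top(fs,x0,x1,y0,y1,s,out,zmax=0.3,zmin=-.01):
    # rows: x decreasing down ; cols: y decreasing right ; s px/m
    H=int((x1-x0)*s);W=int((y1-y0)*s);img=np.zeros((H,W,3),np.uint8);zb=np.full((H,W),-1.)
    for f in fs:
        P,_,_=cloud(f);z=load(f);ok=(z['d']>0)&(P[...,2]<zmax)&(P[...,2]>zmin)
        p=P[ok];c=z['im'][ok];o=np.argsort(p[:,2]);p=p[o];c=c[o]
        r=((x1-p[:,0])*s).astype(int);q=((y1-p[:,1])*s).astype(int)
        k=(r>=0)&(r<H)&(q>=0)&(q<W)
        for a,b,zz,cc in zip(r[k],q[k],p[k][:,2],c[k]):
            if zz>zb[a,b]: zb[a,b]=zz; cv2.rectangle(img,(int(b),int(a)),(int(b)+1,int(a)+1),cc[::-1].tolist(),-1)
    cv2.imwrite('pics/'+out+'.png',img)
E
python3 - <<'E'
from h import *
def rect(p):return cv2.minAreaRect((p[:,:2]*1000).astype(np.float32))
hsvr={'dock':((5,150,60),(16,255,255)),'pale':((14,60,120),(26,200,255))}
box={'scene0':{'dock':(310,195,395,270),'can':(278,184,312,220),'long':(258,138,302,178),'short':(418,246,458,280)},
'side0':{'dock':(248,160,334,222),'can':(325,205,366,243),'long':(320,270,390,325),'short':(200,152,244,180)}}
for f in box:
    P,_,_=cloud(f);z=load(f)
    for k,(a,b,c,d) in box[f].items():
        p=P[b:d,a:c].reshape(-1,3);dd=z['d'][b:d,a:c].ravel();p=p[(dd>0)]
        q=p[(p[:,2]>.006)&(p[:,2]<.08)]
        print(f,k,len(q),'table z',np.median(p[p[:,2]<.006][:,2]).round(4),'zmax',np.percentile(q[:,2],98).round(4),rect(q))
        if k in('long','short'):
            g=q[q[:,2]>.035];print('  block',len(g),rect(g),g.mean(0).round(4))
        if k=='can':
            g=q[q[:,2]>.06];print('  crest',len(g),rect(g),g.mean(0).round(4))
        if k=='dock':
            g=q[q[:,2]>.05];print('  top',len(g),rect(g))
top(['scene0','side0'],.2,.8,-.4,.4,1000,'top0')
E
```

```text
scene0 dock 1363 table z -0.0001 zmax 0.0604 ((545.5383911132812, 101.98587036132812), (306.29266357421875, 298.27276611328125), 41.46063995361328)
  top 524 ((569.272705078125, 108.20372009277344), (190.20472717285156, 155.7712860107422), 10.644363403320312)
scene0 can 514 table z -0.0001 zmax 0.0687 ((588.1295166015625, -129.399169921875), (138.24378967285156, 123.34339141845703), 48.923316955566406)
  crest 180 ((604.6409301757812, -120.57260131835938), (90.22972869873047, 43.98732376098633), 11.736030578613281) [ 0.6043 -0.1202  0.0641]
scene0 long 435 table z -0.0001 zmax 0.0494 ((459.8416748046875, -337.4805603027344), (216.7328643798828, 155.82235717773438), 40.14281463623047)
  block 85 ((467.61761474609375, -337.5336608886719), (71.01216888427734, 21.62837028503418), 12.531325340270996) [ 0.4684 -0.3358  0.0445]
scene0 short 374 table z 0.0002 zmax 0.0489 ((472.1155700683594, 383.55926513671875), (138.12001037597656, 96.10508728027344), 10.83433723449707)
  block 122 ((468.63250732421875, 385.0348815917969), (20.44586753845215, 69.8219223022461), 79.88285827636719) [0.4693 0
[... 414 characters left out ...]
 crest 204 ((601.3359985351562, -129.3585662841797), (88.04037475585938, 38.290687561035156), 9.438179016113281) [ 0.5984 -0.1286  0.0634]
side0 long 1077 table z 0.0009 zmax 0.0492 ((469.5313415527344, -336.90087890625), (159.91082763671875, 178.35299682617188), 62.65810775756836)
  block 220 ((465.7427978515625, -340.2158203125), (72.03707885742188, 20.583032608032227), 11.806954383850098) [ 0.4641 -0.3429  0.0448]
side0 short 394 table z -0.0015 zmax 0.046 ((463.81793212890625, 376.4712829589844), (47.304988861083984, 125.17005157470703), 76.11248016357422)
  block 105 ((464.6624450683594, 381.343994140625), (30.699010848999023, 69.1081771850586), 81.09440612792969) [0.4636 0.3787 0.042 ]
```

View pics/top0.png

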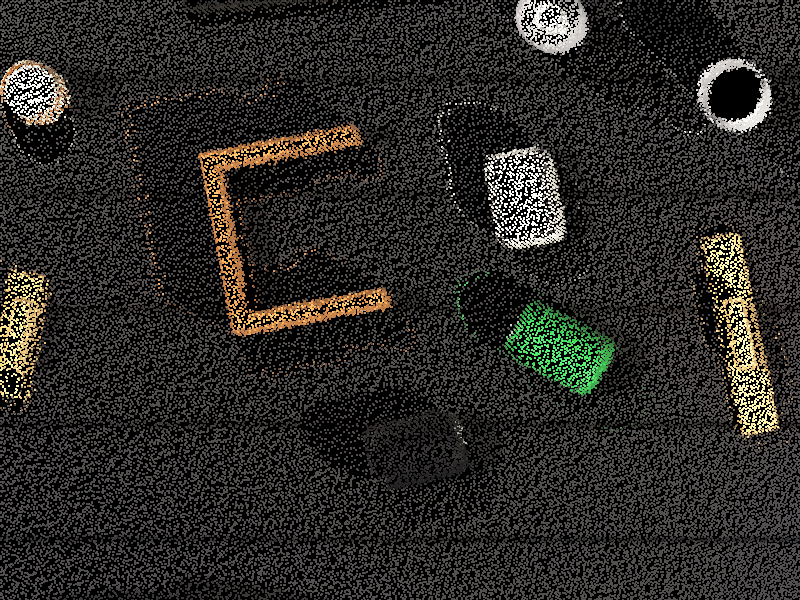

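Map at 1 mm/px (x = 0.8 − row/1000, y = 0.4 − col/1000): dock outer back corners are at (200,153) and (235,334), the can centre at about (526,197), and the long bar's centre at about (740,335). The dock yaw is about 10.4°. I'll refine these and work out the first move.

```bash
cat >> h.py <<'E'
from scipy.spatial.transform import Rotation as Rn
def go(x,y,z,ydeg):
    """travel & delta_rot to TCP target, tool down, tool y at world angle ydeg (mod 180)"""
    o=ctrl.get_obs();R=Rn.from_quat(o['tcp_rot']);p=np.array(o['position'])
    t=(R.inv().apply(np.array([x,y,z])-p)).round(4)
    best=None
    for a in (ydeg,ydeg+180):
        a=np.radians(a);Y=np.array([np.cos(a),np.sin(a),0]);Z=np.array([0,0,-1.]);X=np.cross(Y,Z)
        d=(R.inv()*Rn.from_matrix(np.c_[X,Y,Z])).as_rotvec().round(4)
        if best is None or abs(d[2])<abs(best[2]):alt=best;best=d
        else: alt=d
    print('travel',t.tolist(),'rot',best.tolist(),'alt',alt.tolist())
E
python3 - <<'E'
from h import *
box={'scene0':{'dock':(310,195,395,270),'can':(278,184,312,220),'long':(258,138,302,178)},
'side0':{'dock':(248,160,334,222),'can':(325,205,366,243),'long':(320,270,390,325)}}
for f in box:
    P,_,_=cloud(f);z=load(f);hsv=cv2.cvtColor(z['im'],cv2.COLOR_RGB2HSV)
    for k,(a,b,c,d) in box[f].items():
        p=P[b:d,a:c].reshape(-1,3);h=hsv[b:d,a:c].reshape(-1,3);dd=z['d'][b:d,a:c].ravel()
        lo,hi={'dock':(.052,.062),'can':(.05,.07),'long':(.04,.055)}[k]
        m=(dd>0)&(p[:,2]>lo)&(p[:,2]<hi)
        if k!='can': m&=(h[:,1]>90)&(h[:,0]<30)
        else: m&=h[:,1]<60
        q=(p[m][:,:2]*1000).astype(np.float32)
        # drop isolated
        D=np.linalg.norm(q[:,None]-q[None],axis=2);q=q[(D<6).sum(1)>=4]
        r=cv2.minAreaRect(q);print(f,k,len(q),np.round(r[0],1),np.round(r[1],1),round(r[2],1))
go(.613,-.181,.23,11)
print(ctrl.get_obs()['joint_positions'])
E
```

```text
scene0 dock 461 [570.5 108.6] [184.8 155.7] 10.5
scene0 can 300 [ 604.8 -121.3] [90.2 55.8] 10.1
scene0 long 56 [ 467.5 -336.8] [71.  20.2] 12.5
side0 dock 335 [569.4 103.3] [185.8 156.2] 10.3
side0 can 388 [ 601.  -130.1] [93.1 53. ] 11.0
side0 long 36 [ 462.7 -341.7] [62.3 18.8] 11.9
travel [-0.6391, -0.6249, 0.0014] rot [-0.0011, 0.0007, 1.092] alt [-0.0008, -0.0013, -2.0496]
[-1.30659871  0.33278843 -0.0646759   1.46087323  0.02158763  1.3498955
 -0.08849204]
```

Emit:
drive_tool(
  delta_rot=[
    [0,0,1.09],
    [0,0,1.09],
    [0,0,1.09],
    [0,0,1.09],
    [0,0,1.09],
    [0,0,1.09],
    [0,0,1.09],
    [0,0,1.09],
    [0,0,1.09],
    [0,0,1.09],
    [0,0,1.09],
    [0,0,1.09],
  ],
  travel=[
    [-0.64,-0.625,0],
    [-0.64,-0.625,0],
    [-0.64,-0.625,0],
    [-0.64,-0.625,0],
    [-0.64,-0.625,0],
    [-0.64,-0.625,0],
    [-0.64,-0.625,0],
    [-0.64,-0.625,0],
    [-0.64,-0.625,0],
    [-0.64,-0.625,0],
    [-0.64,-0.625,0],
    [-0.64,-0.625,0],
  ],
  gripper=[0.1,0.1,0.1,0.1,0.1,0.1,0.1,0.1,0.1,0.1,0.1,0.1],
)

```text
time: 1.3
position: [0.4703, 0.074, 0.2313]
tcp_rot: [0.635, 0.772, 0.0, -0.0]
force: [1.3, 0.5, 0.3]
width: 0.0471
grip_force: 0.0
```

```bash
python3 - <<'E'
from h import *
o=ctrl.get_obs();print(o['position'],o['width'],o['joint_positions'])
go(.613,-.181,.23,10.5)
E
```

```text
[0.4703462  0.07399354 0.23132754] 0.04707513915960762 [-0.7713086  -0.02289738  0.51813169  1.86338855  0.01133367  1.29782947
 -0.06216959]
travel [-0.2777, 0.0908, 0.0012] rot [0.0003, -0.0004, 0.0109] alt [0.0007, 0.0004, -3.1307]
```

Emit:
drive_tool(
  delta_rot=[
    [0,0,0.01],
    [0,0,0.01],
    [0,0,0.01],
    [0,0,0.01],
    [0,0,0.01],
    [0,0,0.01],
    [0,0,0.01],
    [0,0,0.01],
    [0,0,0.01],
    [0,0,0.01],
  ],
  travel=[
    [-0.278,0.09,0],
    [-0.278,0.09,0],
    [-0.278,0.09,0],
    [-0.278,0.09,0],
    [-0.278,0.09,0],
    [-0.278,0.09,0],
    [-0.278,0.09,0],
    [-0.278,0.09,0],
    [-0.278,0.09,0],
    [-0.278,0.09,0],
  ],
  gripper=[0.1,0.1,0.1,0.1,0.1,0.1,0.1,0.1,0.1,0.1],
)

```text
time: 2.3
position: [0.6119, -0.1778, 0.2315]
tcp_rot: [0.638, 0.77, 0.001, -0.0]
force: [0.0, -0.3, 0.0]
width: 0.0471
grip_force: 0.0
```

```bash
python3 - <<'E'
from h import *
o=ctrl.get_obs();print(o['position'],o['width'],o['joint_positions'])
cap('wrist','w1');print(cloud('w1')[2])
P,_,_=cloud('w1');z=load('w1')
print((z['d']>0).mean())
go(.613,-.181,.012,10.5)
E
```

```text
[ 0.61188871 -0.17776769  0.2314946 ] 0.047100408413288226 [-0.32618837  0.42289032  0.73136313  1.45948705 -0.28493269  1.36722626
  0.60488433]
[ 0.59922177 -0.11332934  0.37431611]
0.99584375
travel [-0.0035, 0.0003, 0.2196] rot [0.0008, -0.0009, 0.0028] alt [0.0015, 0.0012, -3.1388]
```

View pics/w1.png

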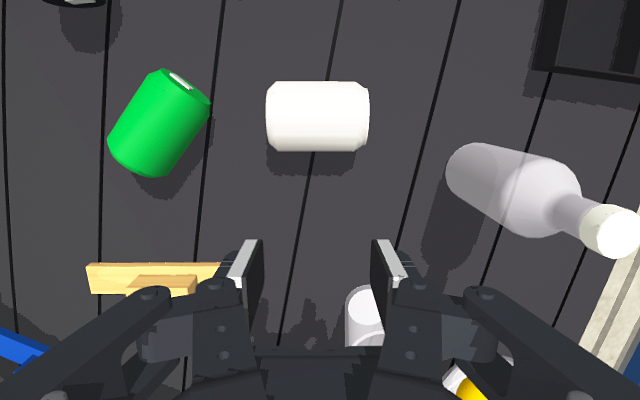

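Wrist view: the white can is centred at (318,116), square to the tool and on its midline. The green can at (158,122) is clear to the left. I'll measure the can here and check the tumbler near (365,320).

```bash
python3 - <<'E'
from h import *
P,_,_=cloud('w1')
p=P[70:165,255:380].reshape(-1,3);q=p[(p[:,2]>.045)&(p[:,2]<.08)]
r=cv2.minAreaRect((q[:,:2]*1000).astype(np.float32));print(r,q[:,2].max())
q=p[p[:,2]>.063];print('crest',q.mean(0))
p=P[280:345,345:385].reshape(-1,3);q=p[(p[:,2]>.03)&(p[:,2]<.15)]
print('tumbler',q.min(0),q.max(0))
p=P[140:240,440:640].reshape(-1,3);q=p[(p[:,2]>.03)]
print('bottle',q.min(0),q.max(0))
E
```

```text
((601.328369140625, -122.12924194335938), (92.53397369384766, 60.985469818115234), 10.697052955627441) 0.06897283795048817
crest [ 0.60028157 -0.12229436  0.07012858]
tumbler [ 0.67003604 -0.36107195  0.03002962] [ 0.72324064 -0.29733772  0.10151678]
bottle [ 0.59922177 -0.17911543  0.03002053] [ 0.80278705 -0.11332934  0.37431611]
```

Emit:
drive_tool(
  delta_rot=[
    [0,0,0],
    [0,0,0],
    [0,0,0],
    [0,0,0],
    [0,0,0],
    [0,0,0],
    [0,0,0],
    [0,0,0],
    [0,0,0],
    [0,0,0],
  ],
  travel=[
    [-0.002,0,0.03],
    [-0.003,0,0.07],
    [-0.003,0,0.11],
    [-0.003,0,0.15],
    [-0.003,0,0.18],
    [-0.003,0,0.2],
    [-0.003,0,0.21],
    [-0.003,0,0.217],
    [-0.003,0,0.219],
    [-0.003,0,0.219],
  ],
  gripper=[0.1,0.1,0.1,0.1,0.1,0.1,0.1,0.1,0.1,0.1],
)

```text
time: 3.35
position: [0.6129, -0.1823, 0.0131]
tcp_rot: [0.639, 0.769, 0.0, 0.0]
force: [0.2, 0.2, 0.5]
width: 0.047
grip_force: 0.0
```

Emit:
drive_tool(
  delta_rot=[
    [0,0,0],
    [0,0,0],
    [0,0,0],
    [0,0,0],
    [0,0,0],
    [0,0,0],
    [0,0,0],
    [0,0,0],
    [0,0,0],
    [0,0,0],
    [0,0,0],
    [0,0,0],
  ],
  travel=[
    [0.004,0,0],
    [0.008,0,0],
    [0.012,0,0],
    [0.017,0,0],
    [0.023,0,0],
    [0.03,0,0],
    [0.038,0,0],
    [0.046,0,0],
    [0.054,0,0],
    [0.062,0,0],
    [0.07,0,0],
    [0.078,0,0],
  ],
  gripper=[0.1,0.1,0.1,0.1,0.1,0.1,0.1,0.1,0.1,0.1,0.1,0.1],
)

```text
time: 4.55
position: [0.598, -0.105, 0.0123]
tcp_rot: [0.639, 0.769, 0.0, -0.0]
force: [-0.3, -0.3, -0.2]
width: 0.0467
grip_force: 0.1
```

```bash
cat >> h.py <<'E'
O=np.array([.5686,.1134]);th=np.radians(10.4)
A=np.array([[np.cos(th),np.sin(th)],[-np.sin(th),np.cos(th)]])
def todock(p):return A@(np.array(p)[:2]-O)
def toworld(d):return O+A.T@np.array(d)
def status(f):
    cap('wrist',f);P,_,_=cloud(f);z=load(f);h=cv2.cvtColor(z['im'],cv2.COLOR_RGB2HSV)
    m=(P[...,2]>.045)&(P[...,2]<.075)&(h[...,1]<50)&(h[...,2]>150);m[200:]=0
    q=P[m];r=cv2.minAreaRect((q[:,:2]*1000).astype(np.float32));print('can',r,len(q),'dock',todock(np.array(r[0])/1000))
    o=ctrl.get_obs();print('tcp dock',todock(o['position']),o['position'],o['force'],o['time'])
E
python3 -c "
from h import *
status('w2')"
```

```text
can ((587.68212890625, -48.34670639038086), (93.30973815917969, 35.85000228881836), 10.584626197814941) 38311 dock [-0.01042974 -0.16253414]
tcp dock [-0.01022944 -0.21844854] [ 0.59797276 -0.10330636  0.01211029] [0.62404442 2.16958855 0.45115237] 4.6
```

Emit:
drive_tool(
  delta_rot=[
    [0,0,0],
    [0,0,0],
    [0,0,0],
    [0,0,0],
    [0,0,0],
    [0,0,0],
    [0,0,0],
    [0,0,0],
    [0,0,0],
    [0,0,0],
    [0,0,0],
    [0,0,0],
  ],
  travel=[
    [0.008,0,0],
    [0.016,0,0],
    [0.024,0,0],
    [0.032,0,0],
    [0.04,0,0],
    [0.048,0,0],
    [0.056,0,0],
    [0.064,0,0],
    [0.072,0,0],
    [0.08,0,0],
    [0.088,0,0],
    [0.096,0,0],
  ],
  gripper=[0.1,0.1,0.1,0.1,0.1,0.1,0.1,0.1,0.1,0.1,0.1,0.1],
)

```text
time: 5.8
position: [0.5805, -0.0107, 0.0123]
tcp_rot: [0.639, 0.769, 0.0, 0.0]
force: [0.1, -0.5, 0.1]
width: 0.047
grip_force: 0.1
```

```bash
python3 -c "
from h import *
status('w3')"
```

```text
can ((570.3148193359375, 45.85716247558594), (93.09623718261719, 35.73558807373047), 10.724940299987793) 38141 dock [-0.01050613 -0.06674277]
tcp dock [-0.01060613 -0.12248032] [ 0.58027816 -0.00898276  0.01212646] [-0.61096766  1.96582656  0.0692136 ] 5.85
```

View pics/w3.png

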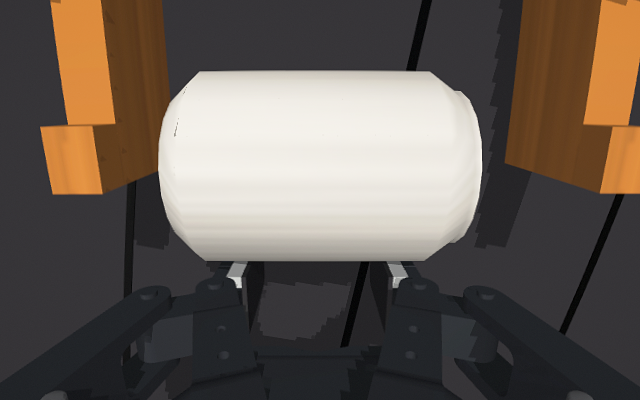

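The can is level and entering between the walls (wall ends at (77,160) and (620,160)), pushed squarely by both fingertips. Continuing.

Emit:
drive_tool(
  delta_rot=[
    [0,0,0],
    [0,0,0],
    [0,0,0],
    [0,0,0],
    [0,0,0],
    [0,0,0],
    [0,0,0],
    [0,0,0],
    [0,0,0],
    [0,0,0],
    [0,0,0],
    [0,0,0],
  ],
  travel=[
    [0.008,0,0],
    [0.016,0,0],
    [0.024,0,0],
    [0.032,0,0],
    [0.04,0,0],
    [0.048,0,0],
    [0.056,0,0],
    [0.063,0,0],
    [0.07,0,0],
    [0.076,0,0],
    [0.082,0,0],
    [0.087,0,0],
  ],
  gripper=[0.1,0.1,0.1,0.1,0.1,0.1,0.1,0.1,0.1,0.1,0.1,0.1],
)

```text
time: 7.05
position: [0.5645, 0.0747, 0.0123]
tcp_rot: [0.639, 0.769, 0.0, -0.0]
force: [-0.9, -0.8, 0.2]
width: 0.0467
grip_force: 0.0
```

Emit:
drive_tool(
  delta_rot=[
    [0,0,0],
    [0,0,0],
    [0,0,0],
    [0,0,0],
    [0,0,0],
    [0,0,0],
  ],
  travel=[
    [0.002,0,0],
    [0.004,0,0],
    [0.006,0,0],
    [0.008,0,0],
    [0.01,0,0],
    [0.01,0,0],
  ],
  gripper=[0.1,0.1,0.1,0.1,0.1,0.1],
)

```text
time: 7.65
position: [0.5628, 0.0844, 0.0123]
tcp_rot: [0.639, 0.769, 0.0, -0.0]
force: [-0.4, -0.1, -0.1]
width: 0.0469
grip_force: 0.0
```

```bash
python3 -c "
from h import *
status('w4')"
```

```text
can ((552.170654296875, 142.8191375732422), (93.00635528564453, 40.46479797363281), 10.36670207977295) 43652 dock [-0.01084872  0.03190164]
tcp dock [-0.01097627 -0.02770684] [0.56280567 0.08416692 0.01230506] [ 0.27234961 -0.4484063  -0.39492179] 7.7
```

View pics/w4.png

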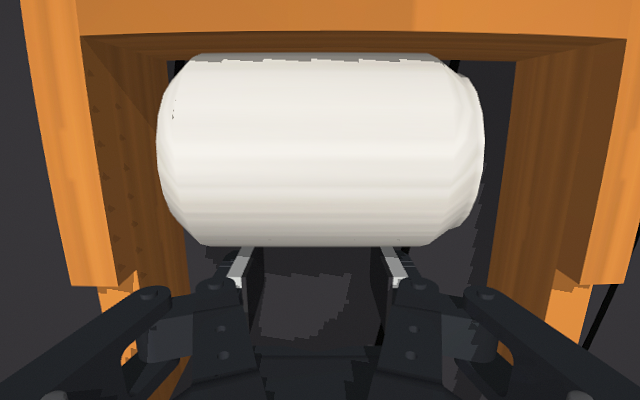

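The can is near the back board (its far edge at row 55, the board's inner edge at about row 40) and slightly ahead of the fingers. I'll press on slowly until the force shows contact.

Emit:
drive_tool(
  delta_rot=[
    [0,0,0],
    [0,0,0],
    [0,0,0],
    [0,0,0],
    [0,0,0],
    [0,0,0],
  ],
  travel=[
    [0.001,0,0],
    [0.002,0,0],
    [0.003,0,0],
    [0.004,0,0],
    [0.005,0,0],
    [0.005,0,0],
  ],
  gripper=[0.1,0.1,0.1,0.1,0.1,0.1],
)

```text
time: 8.3
position: [0.5619, 0.0892, 0.0123]
tcp_rot: [0.639, 0.769, 0.0, -0.0]
force: [1.0, 0.3, -0.1]
width: 0.0472
grip_force: 0.0
```

```bash
python3 -c "
from h import *
status('w5')"
```

```text
can ((551.6474609375, 145.42640686035156), (93.17045593261719, 35.0712776184082), 10.520816802978516) 37747 dock [-0.01089265  0.03456052]
tcp dock [-0.01098383 -0.02272177] [0.56189833 0.08906872 0.01231476] [-0.31109587 -0.1374289   0.31438239] 8.35
```

Emit:
drive_tool(
  delta_rot=[
    [0,0,0],
    [0,0,0],
    [0,0,0],
    [0,0,0],
  ],
  travel=[
    [0.001,0,0],
    [0.002,0,0],
    [0.003,0,0],
    [0.003,0,0],
  ],
  gripper=[0.1,0.1,0.1,0.1],
)

```text
time: 8.75
position: [0.5614, 0.0919, 0.0123]
tcp_rot: [0.639, 0.769, 0.0, 0.0]
force: [0.8, -1.2, -0.6]
width: 0.0469
grip_force: 0.2
```

```bash
python3 -c "
from h import *
status('w6')"
```

```text
can ((551.2786865234375, 147.4193115234375), (93.23806762695312, 33.367034912109375), 10.532648086547852) 36250 dock [-0.01089561  0.03658725]
tcp dock [-0.01098725 -0.01981639] [0.56137049 0.09192575 0.01228657] [ 0.25147635 -1.02477941 -0.10880827] 8.8
```

Emit:
drive_tool(
  delta_rot=[
    [0,0,0],
    [0,0,0],
    [0,0,0],
  ],
  travel=[
    [0.0007,0,0],
    [0.0015,0,0],
    [0.0015,0,0],
  ],
  gripper=[0.1,0.1,0.1],
)

```text
time: 9.1
position: [0.5613, 0.092, 0.0123]
tcp_rot: [0.64, 0.769, -0.0, 0.001]
force: [1.9, -5.2, -0.0]
width: 0.0469
grip_force: 2.7
```

Emit:
drive_tool(
  delta_rot=[
    [0,0,0],
    [0,0,0],
    [0,0,0],
  ],
  travel=[
    [0.0007,0,0],
    [0.0015,0,0],
    [0.0015,0,0],
  ],
  gripper=[0.1,0.1,0.1],
)

```text
time: 9.4
position: [0.5613, 0.0921, 0.0124]
tcp_rot: [0.64, 0.768, -0.001, 0.001]
force: [2.4, -9.3, -0.8]
width: 0.0471
grip_force: 4.8
```

```bash
python3 -c "
from h import *
status('w7')"
```

```text
can ((551.353515625, 147.60960388183594), (93.21851348876953, 33.058868408203125), 10.437488555908203) 36011 dock [-0.01078766  0.03676091]
tcp dock [-0.01098919 -0.01964193] [0.56133709 0.092097   0.01236756] [ 2.83233864 -8.63010559 -0.64390174] 9.45
```

The can is firmly against the back board (9 N). Backing off gently, then rising.

Emit:
drive_tool(
  delta_rot=[
    [0,0,0],
    [0,0,0],
    [0,0,0],
    [0,0,0],
    [0,0,0],
    [0,0,0],
    [0,0,0],
    [0,0,0],
    [0,0,0],
    [0,0,0],
    [0,0,0],
    [0,0,0],
  ],
  travel=[
    [-0.002,0,0],
    [-0.004,0,0],
    [-0.008,0,0],
    [-0.016,0,0],
    [-0.03,0,0],
    [-0.05,0,0],
    [-0.07,0,-0.02],
    [-0.08,0,-0.06],
    [-0.09,0,-0.1],
    [-0.1,0,-0.15],
    [-0.1,0,-0.2],
    [-0.1,0,-0.22],
  ],
  gripper=[0.1,0.1,0.1,0.1,0.1,0.1,0.1,0.1,0.1,0.1,0.1,0.1],
)

```text
time: 10.65
position: [0.5805, -0.0057, 0.2372]
tcp_rot: [0.64, 0.768, 0.002, 0.002]
force: [0.7, -0.5, -0.2]
width: 0.0468
grip_force: 0.0
```

Emit:
drive_tool(
  delta_rot=[
    [0,0,0],
    [0,0,0],
    [0,0,0],
  ],
  travel=[
    [0,0,-0.02],
    [0,0,-0.02],
    [0,0,-0.02],
  ],
  gripper=[0.1,0.1,0.1],
)

```text
time: 10.95
position: [0.579, -0.0044, 0.252]
tcp_rot: [0.639, 0.769, 0.0, -0.0]
force: [-0.3, 0.1, -1.1]
width: 0.0468
grip_force: 0.0
```

```bash
python3 - <<'E'
from h import *
status('w8')
P,_,_=cloud('w8');z=load('w8');h=cv2.cvtColor(z['im'],cv2.COLOR_RGB2HSV)
m=(h[...,1]>120)&(h[...,0]<20)&(P[...,2]>.052)&(P[...,2]<.063);m[280:]=0
q=P[m];r=cv2.minAreaRect((q[:,:2]*1000).astype(np.float32));print('dock top',r)
D=(q[:,:2]-O)@A.T; print('x ext',np.percentile(D[:,0],[.5,99.5]),'y',np.percentile(D[:,1],[.5,99.5]),q[:,2].mean())
m=(h[...,1]>120)&(h[...,0]<20)&(P[...,2]>.04)&(P[...,2]<.049);m[320:]=0
q=P[m];D=(q[:,:2]-O)@A.T
for s in(-1,1):
    k=(abs(D[:,0]*s-.083)<.006)&(abs(D[:,1]+.042)<.04);print('notch',s,k.sum(),np.percentile(D[k],[1,99],axis=0).round(4).tolist(),q[k][:,2].mean())
b=toworld([0,-.042]);print('place xy',b)
top(['w8'],.4,.75,-.1,.3,1500,'top8')
E
```

```text
can ((554.7692260742188, 128.72959899902344), (92.6902847290039, 48.22036361694336), 10.390691757202148) 5627 dock [-0.01083627  0.01757448]
tcp dock [-0.01128277 -0.11742508] [ 0.57870006 -0.00413272  0.25144623] [ 0.1572989  -0.25361155 -0.1130241 ] 11.0
dock top ((571.8453979492188, 93.32275390625), (182.80543518066406, 125.37834167480469), 10.604952812194824)
x ext [-0.09188907  0.09064188] y [-0.08320412  0.04178919] 0.05566626264189721
notch -1 119 [[-0.0885, -0.0636], [-0.0774, -0.0176]] 0.045395646133258555
notch 1 122 [[0.0773, -0.0259], [0.0884, -0.0165]] 0.04522274427610254
place xy [0.5761818 0.07209  ]
```

View pics/w8.png

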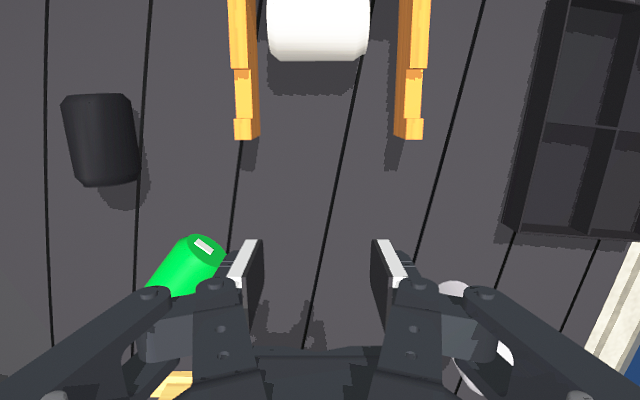

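The can rests in the dock; the notches show at (244,92) and (413,92), and wrist data puts the dock within 1.5 mm of my estimate. Now to the long bar.

```bash
sed -i 's/^O=.*;th=.*/O=np.array([.5678,.1147]);th=np.radians(10.5)/' h.py; python3 - <<'E'
from h import *
go(.415,-.35,.25,-78.5)
E
```

```text
travel [-0.3102, -0.224, 0.0016] rot [-0.0009, 0.0006, 1.5535] alt [-0.0006, -0.0009, -1.5881]
```

Emit:
drive_tool(
  delta_rot=[
    [0,0,1.55],
    [0,0,1.55],
    [0,0,1.55],
    [0,0,1.55],
    [0,0,1.55],
    [0,0,1.55],
    [0,0,1.55],
    [0,0,1.55],
    [0,0,1.55],
    [0,0,1.55],
    [0,0,1.55],
    [0,0,1.55],
  ],
  travel=[
    [-0.31,-0.224,0],
    [-0.31,-0.224,0],
    [-0.31,-0.224,0],
    [-0.31,-0.224,0],
    [-0.31,-0.224,0],
    [-0.31,-0.224,0],
    [-0.31,-0.224,0],
    [-0.31,-0.224,0],
    [-0.31,-0.224,0],
    [-0.31,-0.224,0],
    [-0.31,-0.224,0],
    [-0.31,-0.224,0],
  ],
  gripper=[0.1,0.1,0.1,0.1,0.1,0.1,0.1,0.1,0.1,0.1,0.1,0.1],
)

```text
time: 12.2
position: [0.415, -0.3491, 0.2512]
tcp_rot: [0.995, 0.102, -0.001, -0.0]
force: [0.4, 0.3, -0.2]
width: 0.0471
grip_force: 0.0
```

```bash
python3 - <<'E'
from h import *
go(.415,-.35,.25,-78.5)
E
```

```text
travel [-0.0002, 0.0009, 0.0012] rot [-0.0007, 0.0017, 0.0031] alt [-0.0027, -0.0012, -3.1385]
```

```bash
cat >> h.py <<'E'
def barfit(f,zmin,zmax,bmin,bmax,rmax=400):
    P,_,_=cloud(f);z=load(f);h=cv2.cvtColor(z['im'],cv2.COLOR_RGB2HSV)
    col=(h[...,1]>50)&(h[...,0]>10)&(h[...,0]<30)&(h[...,2]>110)
    col[rmax:]=0
    for a,b in((zmin,zmax),(bmin,bmax)):
        m=(col&(P[...,2]>a)&(P[...,2]<b)).astype(np.uint8)
        n,l,s,_=cv2.connectedComponentsWithStats(m);i=1+np.argmax(s[1:,4])
        q=P[l==i];r=cv2.minAreaRect((q[:,:2]*1000).astype(np.float32))
        print(f,np.round(r[0],1),np.round(r[1],1),round(r[2],2),len(q),'z',np.median(q[:,2]).round(4))
E
python3 - <<'E'
from h import *
cap('wrist','w9');barfit('w9',.005,.018,.040,.055);barfit('w9',.004,.055,.042,.055)
E
```

```text
w9 [ 464.7 -350.4] [99.4 12.5] 11.61 538 z 0.0121
w9 [ 631.7 -606.6] [39.6  7.9] 88.5 246 z 0.0467
w9 [ 634.1 -622.8] [76.4 17.2] 85.29 1109 z 0.0259
w9 [ 631.4 -605.4] [37.2  7.8] 87.31 207 z 0.0479
```

View pics/w9.png

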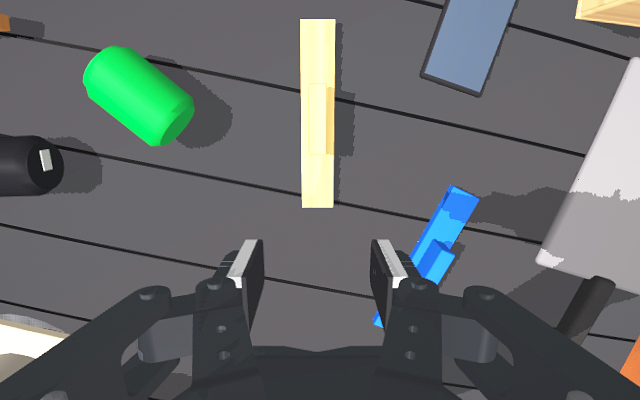

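The bar spans (300–335, 18–208) with its grip block at about (318,118), square to the tool; the blue bar at (425,255) and green can at (140,95) are nearby. I'll fit in the crop only and check fingertip clearance.

```bash
python3 - <<'E'
from h import *
P,_,_=cloud('w9')
C=P[8:222,285:350].reshape(-1,3)
for a,b in((.006,.06),(.006,.018),(.042,.055)):
    q=C[(C[:,2]>a)&(C[:,2]<b)];r=cv2.minAreaRect((q[:,:2]*1000).astype(np.float32));print(np.round(r[0],1),np.round(r[1],1),round(r[2],2),np.median(q[:,2]).round(4),len(q))
o=ctrl.get_obs();R=Rn.from_quat(o['tcp_rot'])
B=P[180:330,372:480].reshape(-1,3);q=B[(B[:,2]>.006)&(B[:,2]<.06)];c=np.array([.465,-.339,0])
L=R.inv().apply(q-c);print('blue rel bar in tool xy: min |y| for |x|<.06',L[abs(L[:,0])<.06][:,1].min() if (abs(L[:,0])<.06).any() else None)
E
```

```text
[ 465.4 -338.1] [199.   36.3] 11.52 0.0124 6280
[ 465.4 -338.1] [199.   36.3] 11.52 0.0121 4957
[ 465.2 -338.1] [69.1 18. ] 12.02 0.046 1323
blue rel bar in tool xy: min |y| for |x|<.06 None
```

```bash
python3 - <<'E'
from h import *
go(.4653,-.3381,.016,-78.4)
E
```

```text
travel [0.0517, -0.0003, 0.2353] rot [-0.0006, 0.0014, 0.0036] alt [-0.0022, -0.001, -3.138]
```

Emit:
drive_tool(
  delta_rot=[
    [0,0,0.003],
    [0,0,0.003],
    [0,0,0.003],
    [0,0,0.003],
    [0,0,0.003],
    [0,0,0.003],
    [0,0,0.003],
    [0,0,0.003],
    [0,0,0.003],
    [0,0,0.003],
  ],
  travel=[
    [0.03,0,0.01],
    [0.052,0,0.04],
    [0.052,0,0.08],
    [0.052,0,0.12],
    [0.052,0,0.16],
    [0.052,0,0.19],
    [0.052,0,0.21],
    [0.052,0,0.225],
    [0.052,0,0.233],
    [0.052,0,0.235],
  ],
  gripper=[0.1,0.1,0.1,0.1,0.1,0.1,0.1,0.1,0.1,0.1],
)

```text
time: 13.25
position: [0.4663, -0.3386, 0.0168]
tcp_rot: [0.995, 0.101, -0.0, -0.0]
force: [0.0, 0.7, -0.0]
width: 0.047
grip_force: 0.0
```

Emit:
drive_tool(
  delta_rot=[
    [0,0,0],
    [0,0,0],
    [0,0,0],
    [0,0,0],
    [0,0,0],
    [0,0,0],
  ],
  travel=[
    [0,0,0],
    [0,0,0],
    [0,0,0],
    [0,0,0],
    [0,0,0],
    [0,0,0],
  ],
  gripper=[-0.3,-0.5,-1,-1,-1,-1],
)

```text
time: 13.85
position: [0.4672, -0.339, 0.0183]
tcp_rot: [0.995, 0.101, 0.001, 0.0]
force: [-0.9, 1.2, 5.8]
width: 0.0173
grip_force: 59.6
```

Emit:
drive_tool(
  delta_rot=[
    [0,0,0],
    [0,0,0],
    [0,0,0],
    [0,0,0],
    [0,0,0],
    [0,0,0],
    [0,0,0],
    [0,0,0],
  ],
  travel=[
    [0,0,-0.005],
    [0,0,-0.015],
    [0,0,-0.03],
    [0,0,-0.06],
    [0,0,-0.1],
    [0,0,-0.14],
    [0,0,-0.16],
    [0,0,-0.16],
  ],
  gripper=[-1,-1,-1,-1,-1,-1,-1,-1],
)

```text
time: 14.65
position: [0.4675, -0.3399, 0.1812]
tcp_rot: [0.995, 0.101, 0.002, 0.001]
force: [-0.3, 0.4, -2.3]
width: 0.0169
grip_force: 58.7
```

```bash
python3 - <<'E'
from h import *
o=ctrl.get_obs();print(o['width'],o['grip_force'],o['force'],o['position'],o['joint_positions'])
cap('wrist','w10')
P,_,_=cloud('w10');R=Rn.from_quat(o['tcp_rot']);z=load('w10');h=cv2.cvtColor(z['im'],cv2.COLOR_RGB2HSV)
L=R.inv().apply(P.reshape(-1,3)-o['position'])  # tool frame
col=((h[...,1]>40)&(h[...,0]>8)&(h[...,0]<30)&(h[...,2]>100)).ravel()
m=col&(abs(L[:,2])<.03)&(abs(L[:,1])<.06)&(abs(L[:,0])<.15);q=L[m]
print(len(q));s=q[q[:,0]>.04];print('front end x',np.percentile(s[:,0],[50,99,99.8]),'z top',np.percentile(s[:,2],[5,50,95]))
for a in(.045,.06,.075,.09):
    k=s[abs(s[:,0]-a)<.006];print(a,len(k),np.percentile(k[:,1],[1,50,99]).round(4),np.median(k[:,2]).round(4))
go(*toworld([0,-.042]),.178,-79.5)
E
```

```text
0.016941107613210864 58.679094314575195 [-0.27874681  0.37707525 -2.30537192] [ 0.46752361 -0.33990979  0.18116887] [-0.3057602   0.42295296  1.09169613  1.70471417 -0.3958476   1.25163557
 -0.49376247]
23767
front end x [0.07086582 0.09758868 0.09809757] z top [0.00522499 0.0062869  0.0073996 ]
0.045 2082 [-0.0183 -0.0009  0.0168] 0.0063
0.06 2439 [-0.0184 -0.0009  0.0168] 0.0062
0.075 2590 [-0.0182 -0.0005  0.0169] 0.0063
0.09 2792 [-0.0182 -0.0005  0.0169] 0.0063
travel [0.1889, -0.3823, 0.0011] rot [0.0011, -0.0027, 0.0185] alt [0.0042, 0.0017, -3.1231]
```

Emit:
drive_tool(
  delta_rot=[
    [0,0,0.018],
    [0,0,0.018],
    [0,0,0.018],
    [0,0,0.018],
    [0,0,0.018],
    [0,0,0.018],
    [0,0,0.018],
    [0,0,0.018],
    [0,0,0.018],
    [0,0,0.018],
    [0,0,0.018],
    [0,0,0.018],
  ],
  travel=[
    [0.01,-0.02,0],
    [0.028,-0.057,0],
    [0.048,-0.097,0],
    [0.068,-0.137,0],
    [0.088,-0.178,0],
    [0.108,-0.219,0],
    [0.128,-0.26,0],
    [0.148,-0.3,0],
    [0.165,-0.335,0],
    [0.178,-0.36,0],
    [0.186,-0.376,0],
    [0.19,-0.382,0],
  ],
  gripper=[-1,-1,-1,-1,-1,-1,-1,-1,-1,-1,-1,-1],
)

```text
time: 15.9
position: [0.5758, 0.0752, 0.1764]
tcp_rot: [0.996, 0.093, -0.001, 0.0]
force: [-0.8, -1.2, -2.3]
width: 0.0173
grip_force: 58.9
```

Emit:
drive_tool(
  delta_rot=[
    [0,0,0],
    [0,0,0],
    [0,0,0],
    [0,0,0],
    [0,0,0],
  ],
  travel=[
    [0,0,0.02],
    [0,0,0.04],
    [0,0,0.06],
    [0,0,0.07],
    [0,0,0.07],
  ],
  gripper=[-1,-1,-1,-1,-1],
)

```text
time: 16.4
position: [0.5752, 0.0722, 0.1062]
tcp_rot: [0.996, 0.091, -0.001, 0.0]
force: [-0.4, -0.1, -0.9]
width: 0.0171
grip_force: 58.9
```

```bash
python3 - <<'E'
from h import *
o=ctrl.get_obs();print(o['position'],'dock',todock(o['position']),o['joint_positions'])
cap('wrist','w11');cap('scene','s11');cap('side','d11')
P,_,_=cloud('w11');R=Rn.from_quat(o['tcp_rot']);z=load('w11');h=cv2.cvtColor(z['im'],cv2.COLOR_RGB2HSV)
L=R.inv().apply(P.reshape(-1,3)-o['position']).reshape(P.shape)
print('table z',np.median(P[(P[...,2]<.01)&(P[...,2]>-.01)][:, 2]))
col=(h[...,1]>40)&(h[...,0]<30)&(h[...,2]>60)
q=L[col&(P[...,2]>.075)&(P[...,2]<.13)&(L[...,0]>.04)&(abs(L[...,1])<.05)];print('bar',np.percentile(q,[.5,99.5],axis=0).round(4).tolist())
for lo,hi in((.05,.062),(.04,.049)):
    q=L[col&(P[...,2]>lo)&(P[...,2]<hi)&(L[...,0]<.12)&(L[...,0]>.06)]
    if len(q):print('wall',lo,len(q),np.percentile(q,[.5,50,99.5],axis=0).round(4).tolist(), np.sort(q[:,1])[::max(1,len(q)//12)].round(4).tolist())
go(*toworld([.0017,-.0427]),.0633,-79.5)
E
python3 - <<'E'
import cv2
a=cv2.imread('pics/w11.png');b=cv2.imread('pics/s11.png')[170:290,290:420];b=cv2.resize(b,(433,400))
import numpy as np
cv2.imwrite('pics/c11.png',cv2.resize(np.hstack([a,b]),(800,298)))
E
```

```text
[0.57520348 0.07224132 0.10624474] dock [-0.00045797 -0.04309688] [-0.98061176  0.50518523  0.99695051  1.76975349 -0.46561497  1.12767056
 -1.22179335]
table z 0.00016463847389986249
bar [[0.0403, -0.0184, 0.0045], [0.0979, 0.0171, 0.0079]]
wall 0.05 7366 [[0.0607, -0.1135, 0.0471], [0.0823, -0.0658, 0.0488], [0.0914, 0.0404, 0.0553]] [-0.115, -0.108, -0.1022, -0.0967, -0.0862, -0.076, -0.0659, -0.056, -0.046, -0.036, -0.0258, 0.0307, 0.0409]
wall 0.04 314 [[0.0602, -0.1006, 0.0571], [0.0726, -0.0996, 0.062], [0.0891, 0.0401, 0.066]] [-0.1006, -0.1003, -0.1001, -0.0999, -0.0998, -0.0997, -0.0996, -0.0992, -0.0878, -0.0728, -0.0451, 0.0254, 0.0405]
travel [0.0006, 0.0002, 0.045] rot [0.0, -0.0012, -0.0002] alt [-0.0018, -0.0, 3.1414]
```

View pics/c11.png

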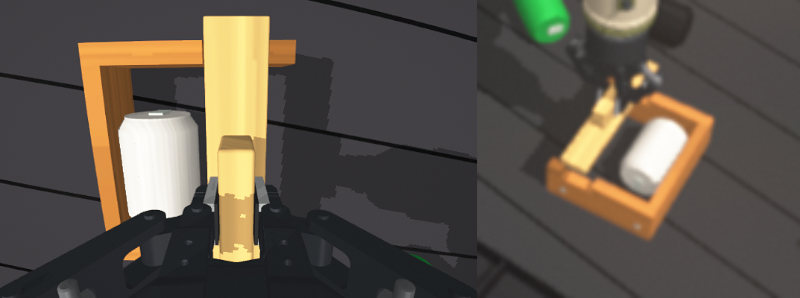

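The bar hovers over the notches and the can is still against the back board. The left wall isn't visible, so I'll take one more settled reading of the overhang.

```bash
cat >> h.py <<'E'
def over(f):
    o=ctrl.get_obs();cap('wrist',f);print('dock tcp',todock(o['position']),o['position'][2])
    P,_,_=cloud(f);R=Rn.from_quat(o['tcp_rot']);z=load(f);h=cv2.cvtColor(z['im'],cv2.COLOR_RGB2HSV)
    L=R.inv().apply(P.reshape(-1,3)-o['position']).reshape(P.shape)
    col=(h[...,1]>40)&(h[...,0]<30)&(h[...,2]>60)
    b=L[col&(L[...,2]<.011)&(L[...,2]>0)&(L[...,0]>.04)&(abs(L[...,1])<.05)]
    w=L[col&(P[...,2]>.052)&(P[...,2]<.061)&(L[...,0]<.12)&(L[...,0]>.06)&((L[...,1]<-.03)|(L[...,1]>.03))]
    bx=np.percentile(b[:,0],99.5);wx=np.percentile(w[:,0],99)
    by=np.percentile(b[:,1],[.5,99.5]);wy=np.percentile(w[:,1],[.3,99.7])
    print('bar end',bx,'wall outer',wx,'overhang(want .009)',bx-wx,'bar y',by,by.mean(),'wall y',wy,'-> bar dock y from mouth',-.085+wy[1]-by.mean(),'from back',.070+wy[0]-by.mean())
E
python3 -c "
from h import *
over('w12')"
```

```text
dock tcp [ 0.00109285 -0.04247238] 0.10824973887180432
bar end 0.0979473883692476 wall outer 0.0896800566660845 overhang(want .009) 0.0082673317031631 bar y [-0.01835333  0.01720874] -0.0005722940731625464 wall y [-0.11304881  0.04138495] -> bar dock y from mouth -0.04304275291982699 from back -0.04247651747475226
```

Emit:
drive_tool(
  delta_rot=[
    [0,0,0],
    [0,0,0],
    [0,0,0],
    [0,0,0],
    [0,0,0],
    [0,0,0],
    [0,0,0],
    [0,0,0],
    [0,0,0],
    [0,0,0],
  ],
  travel=[
    [0.0007,-0.0007,0.004],
    [0.0007,-0.0007,0.01],
    [0.0007,-0.0007,0.016],
    [0.0007,-0.0007,0.022],
    [0.0007,-0.0007,0.027],
    [0.0007,-0.0007,0.031],
    [0.0007,-0.0007,0.034],
    [0.0007,-0.0007,0.037],
    [0.0007,-0.0007,0.039],
    [0.0007,-0.0007,0.039],
  ],
  gripper=[-1,-1,-1,-1,-1,-1,-1,-1,-1,-1],
)

```text
time: 17.6
position: [0.5765, 0.0745, 0.0681]
tcp_rot: [0.996, 0.092, -0.0, -0.0]
force: [0.6, -0.4, -1.6]
width: 0.0173
grip_force: 58.9
```

```bash
python3 -c "
from h import *
over('w13');print(ctrl.get_obs()['force'])"
```

```text
dock tcp [ 0.00128017 -0.04109424] 0.06808805709715976
bar end 0.09786264532473764 wall outer 0.08945400469966197 overhang(want .009) 0.008408640625075667 bar y [-0.04855677  0.0417216 ] -0.00341758414480409 wall y [-0.11174068  0.04311297] -> bar dock y from mouth -0.0384694423465996 from back -0.03832309808679922
[-0.92363995 -1.3331792  -1.4559672 ]
```

Well centred (±1 mm). Lowering the last 5 mm gently.

Emit:
drive_tool(
  delta_rot=[
    [0,0,0],
    [0,0,0],
    [0,0,0],
    [0,0,0],
    [0,0,0],
    [0,0,0],
  ],
  travel=[
    [0.0005,0,0.001],
    [0.0005,0,0.002],
    [0.0005,0,0.003],
    [0.0005,0,0.004],
    [0.0005,0,0.0045],
    [0.0005,0,0.0045],
  ],
  gripper=[-1,-1,-1,-1,-1,-1],
)

```text
time: 18.25
position: [0.5771, 0.0746, 0.0637]
tcp_rot: [0.996, 0.092, -0.0, -0.0]
force: [0.0, 1.0, -1.2]
width: 0.017
grip_force: 58.9
```

Emit:
drive_tool(
  delta_rot=[
    [0,0,0],
    [0,0,0],
  ],
  travel=[
    [0,0,0.0005],
    [0,0,0.0005],
  ],
  gripper=[-1,-1],
)

```text
time: 18.45
position: [0.5772, 0.0746, 0.0634]
tcp_rot: [0.996, 0.092, 0.0, -0.0]
force: [-1.2, -0.0, -1.0]
width: 0.0169
grip_force: 59.1
```

Emit:
drive_tool(
  delta_rot=[
    [0,0,0],
    [0,0,0],
    [0,0,0],
  ],
  travel=[
    [0,0,0.0005],
    [0,0,0.001],
    [0,0,0.001],
  ],
  gripper=[-1,-1,-1],
)

```text
time: 18.75
position: [0.5772, 0.0746, 0.0633]
tcp_rot: [0.996, 0.092, -0.0, -0.0]
force: [-5.8, 0.1, 11.8]
width: 0.0172
grip_force: 60.9
```

Seated (contact force up 12 N). Relieving the press slightly, then opening.

Emit:
drive_tool(
  delta_rot=[
    [0,0,0],
    [0,0,0],
    [0,0,0],
    [0,0,0],
    [0,0,0],
    [0,0,0],
    [0,0,0],
  ],
  travel=[
    [0,0,-0.0007],
    [0,0,-0.0007],
    [0,0,-0.0007],
    [0,0,-0.0007],
    [0,0,-0.0007],
    [0,0,-0.0007],
    [0,0,-0.0007],
  ],
  gripper=[-1,-0.55,-0.45,-0.3,-0.2,-0.2,-0.2],
)

```text
time: 19.45
position: [0.5771, 0.0746, 0.063]
tcp_rot: [0.996, 0.092, -0.0, -0.0]
force: [0.8, -1.0, -0.7]
width: 0.0341
grip_force: 0.0
```

Emit:
drive_tool(
  delta_rot=[
    [0,0,0],
    [0,0,0],
    [0,0,0],
    [0,0,0],
    [0,0,0],
    [0,0,0],
    [0,0,0],
    [0,0,0],
    [0,0,0],
  ],
  travel=[
    [0,0,-0.004],
    [0,0,-0.012],
    [0,0,-0.025],
    [0,0,-0.045],
    [0,0,-0.08],
    [-0.02,0,-0.12],
    [-0.06,0,-0.16],
    [-0.08,0,-0.18],
    [-0.08,0,-0.18],
  ],
  gripper=[-0.2,-0.2,-0.2,-0.2,-0.2,-0.2,-0.2,-0.2,-0.2],
)

```text
time: 20.35
position: [0.4982, 0.06, 0.2457]
tcp_rot: [0.996, 0.092, 0.001, -0.004]
force: [0.8, 0.5, 0.9]
width: 0.0341
grip_force: 0.0
```

```bash
python3 - <<'E'
from h import *
o=ctrl.get_obs();print(o['position'],o['force'],o['width'],o['time'])
cap('wrist','w14');cap('scene','s14')
P,_,_=cloud('w14');z=load('w14');h=cv2.cvtColor(z['im'],cv2.COLOR_RGB2HSV)
D=((P[...,:2]-O)@A.T);m=(P[...,2]>.052)&(P[...,2]<.061)&(h[...,1]>40)&(h[...,0]>15)&(h[...,0]<30)&(abs(D[...,1]+.042)<.03)
q=D[m];print('bar top x',np.percentile(q[:,0],[.5,99.5]),'y',np.percentile(q[:,1],[1,99]),np.median(P[m][:,2]))
for s in(-1,1):
    k=m&(abs(D[...,0]*s-.08)<.02);print(s,k.sum(),np.median(P[k][:,2]) if k.any() else 0,D[k][:,1].mean() if k.any() else 0)
a=z['im'][:,:,::-1];b=load('s14')['im'][170:290,290:420,::-1];b=cv2.resize(b,(433,400))
cv2.imwrite('pics/c14.png',cv2.resize(np.hstack([a,b]),(800,298)))
E
```

```text
[0.49819783 0.06001793 0.24566535] [0.77230531 0.51533885 0.86807924] 0.034118246987627956 20.35
bar top x [-0.09847644  0.07769544] y [-0.06860426 -0.01527299] 0.057118636038272566
-1 1627 0.05705098932453159 -0.04068277748241251
1 937 0.05717822040682752 -0.04032140159047475
```

View pics/c14.png

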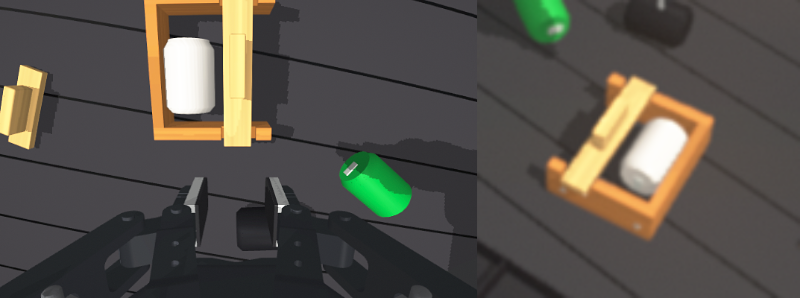

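The bar lies flat in both notches (top at 57 mm on both sides) with the can behind it. I'll check overhang on both ends and the can's gap to the back board numerically.

```bash
python3 - <<'E'
from h import *
P,_,_=cloud('w14');z=load('w14');h=cv2.cvtColor(z['im'],cv2.COLOR_RGB2HSV);D=((P[...,:2]-O)@A.T)
m=(P[...,2]>.052)&(P[...,2]<.061)&(h[...,1]>40)&(h[...,0]<30)
b=D[m&(abs(D[...,1]+.041)<.014)&(D[...,0]<-.05)]
w=D[m&(D[...,1]>0)&(D[...,1]<.045)&(D[...,0]<-.05)]
print('-x overhang',-(np.percentile(b[:,0],.5)-np.percentile(w[:,0],1)))
c=P[(h[...,1]<50)&(P[...,2]>.056)&(P[...,2]<.08)&(abs(D[...,0])<.07)&(D[...,1]>-.02)&(D[...,1]<.06)]
d=(c[:,:2]-O)@A.T;print('can crest y',np.median(d[:,1]),np.percentile(d[:,1],[1,99]),'crest',d[c[:,2]>.065][:,1].mean(),c[:,2].max())
i=D[m&(abs(D[...,0])<.06)&(D[...,1]>.03)];print('board inner y (want .056)',np.percentile(i[:,1],[1,99]))
E
```

```text
-x overhang 0.007894203959249349
can crest y 0.021790451936639716 [0.00027449 0.04618978] crest 0.02312133645278905 0.06835676404860355
board inner y (want .056) [0.05609484 0.07054667]
```

Emit:
drive_tool(
  delta_rot=[
    [0,0,0],
    [0,0,0],
    [0,0,0],
  ],
  travel=[
    [-0.02,0,-0.02],
    [-0.02,0,-0.02],
    [-0.02,0,-0.02],
  ],
  gripper=[-0.2,-0.2,-0.2],
)

```text
time: 20.75
position: [0.4789, 0.0562, 0.2632]
tcp_rot: [0.996, 0.092, 0.0, -0.0]
force: [0.4, -0.5, 0.1]
width: 0.0343
grip_force: 0.0
```

```bash
python3 - <<'E'
from h import *
for n in('scene','side'):
    f=n+'15';cap(n,f);P,_,_=cloud(f);z=load(f);h=cv2.cvtColor(z['im'],cv2.COLOR_RGB2HSV);D=((P[...,:2]-O)@A.T)
    near=(abs(D[...,0])<.12)&(D[...,1]>-.1)&(D[...,1]<.09)
    m=near&(P[...,2]>.050)&(P[...,2]<.063)
    o=m&(h[...,1]>130)&(h[...,0]<17);b=m&(abs(D[...,1]+.042)<.014)&(h[...,1]>40)
    q=D[o];print(n,'dock x',np.percentile(q[:,0],[1,99]),'y',np.percentile(q[:,1],[1,99]))
    q=D[b];print('  bar x',np.percentile(q[:,0],[.5,99.5]))
    c=P[near&(h[...,1]<50)&(h[...,2]>120)&(P[...,2]>.05)&(P[...,2]<.08)&(abs(D[...,0])<.07)];d=(c[:,:2]-O)@A.T
    print('  can y',np.percentile(d[:,1],[2,50,98]))
E
```

```text
scene dock x [-0.09089614  0.09328039] y [-0.08369148  0.07061109]
  bar x [-0.09826107  0.1018227 ]
  can y [-0.00296941  0.02607487  0.04951041]
side dock x [-0.0926199   0.09261662] y [-0.08937885  0.06933822]
  bar x [-0.10053833  0.09957988]
  can y [-0.00749054  0.01149282  0.0399737 ]
```

```bash
python3 -c "
from rig import ctrl
print(ctrl.hand_in())"
```

```text
the job is handed in; nothing more can be done
None
```

The can was rolled into the dock and rests against the back board; the long bar lies flat in both notches, centred to about 1 mm, and the job was handed in at about 21 s (verdict not returned).

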